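# Hang the nesting measuring cups on the stand

### The arm

A 7-joint arm with a two-finger parallel gripper is mounted at the origin on a cart in front of the work surface, level with it; the furniture and walls round the work are solid. World frame = base frame: x ahead of the robot, y to its left, z up, the work surface at z = 0. Lengths are in m, angles in rad, forces in N, time in s.
With the tool pointing down it reaches from about 0.4 to 0.85 m from the base axis. Payload 10.4 kg.
Tool frame: the origin (TCP) lies midway between the tips of the shut fingers; the grasp point (between the pads) lies 19 mm behind it; z points along the fingers, y is the line along which they close (so a half turn about z gives the same grasp; the last joint's range is limited). The gripper opens to 87 mm and grips with 3 to 60 N. Pads are 19 mm wide; open, the fingers measure 117 mm over their backs; the gripper's body (75 mm by 190 mm) begins 51 mm behind the grasp point.
Start: joints at [1.263, 0.332, -0.065, 1.46, 0.022, 1.35, -0.088], TCP at [0.176, -0.6, 0.223] pointing down, gripper open.
Joint ranges: [-2.6, 2.6], [-0.5, 2.12], [-1.47, 1.34], [0.16, 2.42], [-1.27, 4.41], [0.06, 2.06], [-2.6, 2.6]. Speed limits (rad/s): [2.22, 2.22, 2.79, 2.79, 3.14, 3.14, 3.14].

### API

Orientations are given as a rotation vector (axis times angle).
In Python, from bench import bot, cams, workorder gives the robot as it stands.
- The arm moves only by the tool drive_tool, never from a script. Its argument "moves" is a list that holds one entry, the list of rows, each a list of 5 numbers: the finger opening in m, from 0 to 0.087, then the shift along the tool's x, y, z in m, then the turn about the tool's z in degrees. In form: [[[gripper, x, y, z, turn], ...]]. A call has 1 to 12 rows; each row shifts and turns the commanded pose from where the row before left it, along the tool's axes as they then stand; what a row does not reach is not made up. A row lasts 1/8 s, in which the tool goes at most 62.5 mm and 10.7 degrees, less where a joint would pass 70% of its speed; a pose out of reach is approached as far as the arm can. A call with a gripper value outside its range is refused whole. The fingers move at their own pace and stop on an object; "grip_force" is the grip in N (left out, the last holds). Time passes only in rows, so rows that do not move let the fingers close. It gives the time, the measured TCP pose, the force, the opening and the grip force at its end, in the units of the state.
- bot.state(): the state, without advancing time (a new reading comes with each control period).
- cams.grab_frame(name): name is "scene" or "top" or "wrist"; returns (picture, depth): 400x640x3 uint8, blue, green, red; 400x640 float32, m along the optical axis (not along the pixel's ray), 0 where there is no reading.
- cams.camera_model(name): a dict with "fx", "fy", "cx", "cy" (pixels), "R" (3x3) and "t" (3): a world point X has camera coordinates R X + t. Camera axes: x right, y down, z forward; pixel columns grow to the right and rows downward; lengths in m; the calibration is good to about 2 mm. The wrist camera is an equidistant fisheye: a pixel r from the principal point sees the ray r / f radians off the axis. A picture is of the moment at which its call begins: read the wrist's pose just before it. camera_model takes no time and is no camera call; for the wrist camera it gives the pose at the moment of the call.
- workorder.hand_in(): hands the job in; it is judged then, once.
The state is a dict: "time_s": time; "joint_positions": joint angles; "joint_vel": joint speeds; "joint_efforts": joint torques, N m; "ee_pos": TCP position; "orientation": TCP orientation; "contact_force": force on the tool from outside, world axes, zero at the start; "wrist_torque": the same for the moment, N m; "gripper_width": finger opening in m; "finger_force": force on a finger pad.
Only numpy, scipy, OpenCV 4.12 (cv2) and the standard library are available. Lean on these libraries where they do the work, as an engineer would, in place of code of your own. Each camera call takes 0.05 s, during which the arm holds its last target. There are 200 camera calls.

### The job

Hang the three steel measuring cups by their handle loops on the hook of the stand, one at a time, the largest first with its mouth to the front, then the middle one, then the smallest, so that each bowl nests inside the larger one behind it and all hang quietly. The stand is loose and its hook is set to a different height each time: feel for it, and let each loop down on the hook gently so that the stand stays upright and where it is, and leave the mug, tin and egg timer where they are.

Things in the scene. Friction and masses are not known exactly. Their poses are not given: they have to be found in the camera images.
- cup_large: The largest of three steel measuring cups: round bowl 86 mm across outside at the mouth, 50 high, wall 2 mm; starts standing mouth up. Origin: centre of its underside; z out of the mouth, x along the handle: a straight strap from x = 43 to 106 mm, 15 wide (y), 5 thick (z), top flush with the rim (middle at z = 47.5), then a wire loop. About 130 g.
- cup_medium: The middle one of three steel measuring cups: round bowl 68 mm across outside at the mouth, 39 high, wall 2 mm; starts standing mouth up. Origin: centre of its underside; z out of the mouth, x along the handle: a straight strap from x = 34 to 106 mm, 15 wide (y), 5 thick (z), top flush with the rim (middle at z = 36.5), then a wire loop. About 90 g. Fits in the large one with 7 mm play.
- cup_small: The smallest of three steel measuring cups: round bowl 52 mm across outside at the mouth, 30 high, wall 2 mm; starts standing mouth up. Origin: centre of its underside; z out of the mouth, x along the handle: a straight strap from x = 26 to 106 mm, 15 wide (y), 5 thick (z), top flush with the rim (middle at z = 27.5), then a wire loop. About 65 g. Fits in the middle one with 6 mm play.
- cup_large_loop (a point): centre of the flat oval hanging loop at the end of cup_large's handle, 120 mm from the bowl's axis, at the strap's mid thickness; 4.4 mm wire, opening 24 mm long (x) by 15 mm wide (y); axes as the cup's
- cup_large_mouth (a point): centre of cup_large's mouth, in the plane of the rim; axes as the cup's
- cup_medium_loop (a point): centre of the flat oval hanging loop at the end of cup_medium's handle, 120 mm from the bowl's axis, at the strap's mid thickness; 4.4 mm wire, opening 24 mm long (x) by 15 mm wide (y); axes as the cup's
- cup_medium_mouth (a point): centre of cup_medium's mouth, in the plane of the rim; axes as the cup's
- cup_small_loop (a point): centre of the flat oval hanging loop at the end of cup_small's handle, 120 mm from the bowl's axis, at the strap's mid thickness; 4.4 mm wire, opening 24 mm long (x) by 15 mm wide (y); axes as the cup's
- cup_small_mouth (a point): centre of cup_small's mouth, in the plane of the rim; axes as the cup's
- cup_stand: hanging stand, loose, 1.8 kg: round white marble foot 150 mm across, 20 high; in a collar at x = +45 mm slides a 6 mm steel gooseneck that bends over to the front and ends in a J hook open to the stand's -x, in the plane y = 0. Origin: centre of the foot's underside. This is the pose of the foot: the neck's height differs each time and is not reported.
- below_hook (a point): point on top of the marble foot, at [-55, 0, 20] mm on the stand, straight below the middle of the hook's valley, where the loops hang. The rod's centre in the valley is 212 to 262 mm above the worktop, varied: feel or look for it. The neck holds its height up to about 14 N; about 5 N sideways at the hook slides or tips the stand.
- collar (a point): top of the collar that clamps the neck, at [45, 0, 64.5] mm. Hook, side view: its open end is a 9 mm ball, centre at x = -93.5 mm on the stand, 29 mm above the valley's rod centre; from it the rod runs down and back at 45 degrees, is flat from x = -60 to -51 (the valley), then rises at x = -36 into the bend, whose top is 69 mm above the valley's rod centre
- mug: bystander: orange mug, 81x113 mm, 101 high, loose; origin at its underside
- tin: bystander: small green food tin, 57 mm across, 72 high, loose; origin at its underside
- egg_timer: bystander: white egg timer with a red dial, 65 mm across, 52 high, loose; origin at its underside

How it is judged:
By the outcome, as a careful person would: the job done as asked, in the order asked, and still so for the second after the job is handed in, with the robot touching nothing.
It also fails if it takes over 72 s, if anything falls off the work surface, if the arm or the gripper's body presses on something with over 40 N, if the wrist force passes 120 N, or if a joint passes its speed limit or range.

## Working session

There is one attempt and no reset: what is moved stays moved. The work goes in short steps, Python scripts to look and compute and a tool call to move; the robot and the scene stay as the last step left them, time stands still between calls to the robot, and variables do not carry over. Pictures are saved under pics/ and viewed, at most 10 in all, crops included, and the job is handed in when it is done.

Besides the shell and the picture viewer there is one more tool, called after "Call:" as name([rows], argument=value, ...), one row to a line, values as JSON. drive_tool: Moves the arm, as the interface text tells. Its arguments: {"type":"object","properties":{"moves":{"type":"array"},"grip_force":{"type":"number"}},"required":["moves"]}

```bash
ls; mkdir -p pics; cat > h.py <<'E'
import numpy as np,cv2
from scipy.spatial.transform import Rotation as Ro
from bench import bot,cams,workorder
def pix(name,d,u,v,m=None):
    m=m or cams.camera_model(name)
    z=d[int(v),int(u)]
    p=np.array([(u-m['cx'])/m['fx']*z,(v-m['cy'])/m['fy']*z,z])
    return np.array(m['R']).T@(p-np.array(m['t']))
def cloud(name,d):
    m=cams.camera_model(name); v,u=np.mgrid[:400,:640]
    p=np.stack([(u-m['cx'])/m['fx']*d,(v-m['cy'])/m['fy']*d,d],-1)
    return (p-np.array(m['t']))@np.array(m['R'])
E
python3 - <<'E'
from h import *
s=bot.state(); print({k:np.round(v,3) for k,v in s.items()})
for n in ['scene','top']:
    p,d=cams.grab_frame(n); cv2.imwrite(f'pics/{n}0.png',p); np.save(f'{n}0.npy',d)
    m=cams.camera_model(n); print(n,m['fx'],m['cx'],m['cy'],np.round(m['R'],3).tolist(),np.round(m['t'],3), 'pos',np.round(-np.array(m['R']).T@m['t'],3))
E
```

```text
pics
{'time_s': np.float64(0.0), 'joint_positions': array([ 1.263,  0.333, -0.065,  1.461,  0.022,  1.35 , -0.089]), 'joint_vel': array([ 0.002,  0.001,  0.001,  0.   , -0.   ,  0.001,  0.001]), 'joint_efforts': array([-0.0000e+00, -6.2326e+01,  2.4000e-02, -3.8990e+01, -6.1000e-02,
        4.0000e-02,  0.0000e+00]), 'ee_pos': array([ 0.175, -0.599,  0.222]), 'orientation': array([-3.108, -0.446,  0.   ]), 'contact_force': array([-0.916, -0.374, -0.247]), 'wrist_torque': array([ 0.005,  0.052, -0.003]), 'finger_force': np.float64(0.0), 'gripper_width': np.float64(0.087)}
scene 371.13545624686026 314.3628887032523 200.09771661622491 [[-0.806, -0.592, 0.004], [-0.38, 0.513, -0.77], [0.454, -0.622, -0.638]] [0.518 0.229 0.963] pos [0.067 0.788 0.789]
top 458.11104220008787 321.40667643985444 202.27089659396722 [[0.028, -0.999, 0.017], [-0.995, -0.029, -0.098], [0.098, -0.014, -0.995]] [0.038 0.591 1.218] pos [0.467 0.072 1.269]
```

View pics/scene0.png

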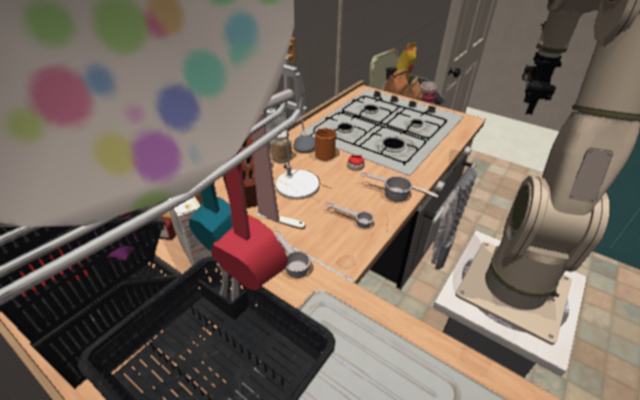

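View pics/top0.png

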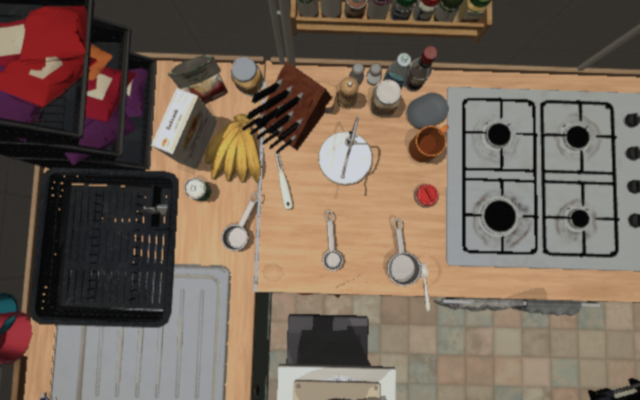

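```bash
python3 - <<'E'
import cv2,numpy as np
a=cv2.imread('pics/top0.png');b=cv2.imread('pics/scene0.png')
c=cv2.resize(a[90:290,215:445],None,fx=3.4,fy=3.0,interpolation=cv2.INTER_CUBIC)
cv2.imwrite('pics/c1.png',c)
c=cv2.resize(b[110:210,240:370],None,fx=6,fy=6,interpolation=cv2.INTER_CUBIC)
cv2.imwrite('pics/c2.png',c)
E
```

```text
(no output)
```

View pics/c1.png

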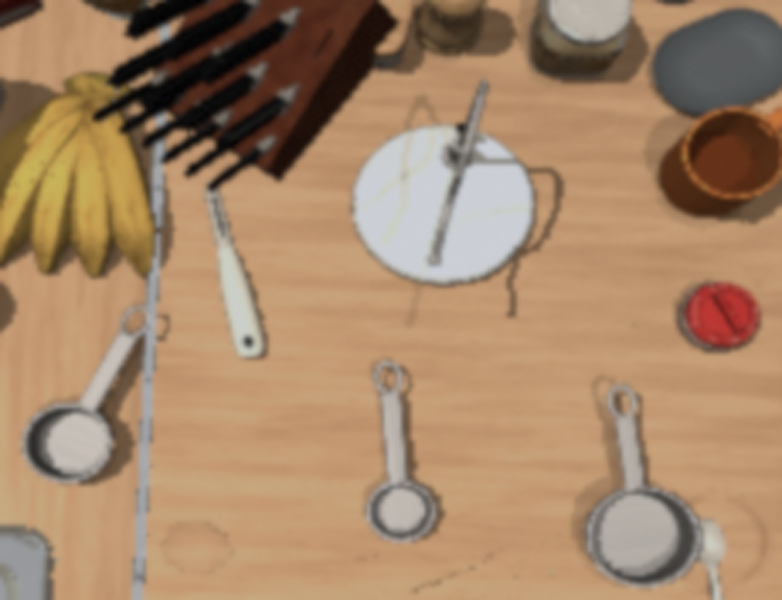

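View pics/c2.png

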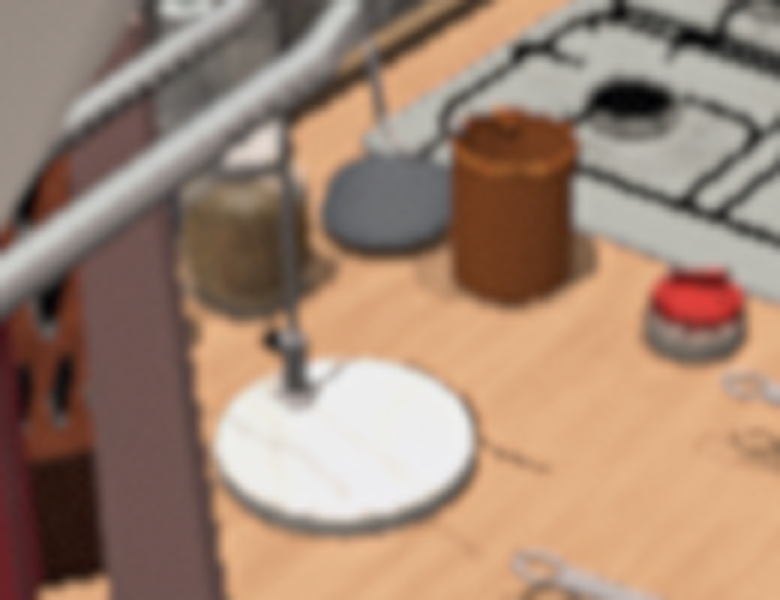

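```bash
python3 - <<'E'
from h import *
from scipy.optimize import least_squares
d=np.load('top0.npy'); C=cloud('top',d)
def circ(P):
    f=least_squares(lambda q:np.hypot(P[:,0]-q[0],P[:,1]-q[1])-q[2],[*P.mean(0)[:2],.05],loss='soft_l1',f_scale=.002); return f.x
def reg(u0,u1,v0,v1): return C[v0:v1,u0:u1].reshape(-1,3)
foot=reg(310,380,125,192); f=foot[(foot[:,2]>.012)&(foot[:,2]<.028)]
print('foot n',len(f), f.mean(0)); 
# outline via convex hull
def hullc(P):
    h=cv2.convexHull(P[:,:2].astype(np.float32))[:,0]; return circ(np.c_[h,h[:,0]])
print('foot hull',hullc(f))
hk=foot[foot[:,2]>.1]; 
o=np.argsort(hk[:,0]); print('hook pts',len(hk)); print(np.round(hk[o][::2],3).tolist())
co=foot[(foot[:,2]>.035)&(foot[:,2]<.1)]; print('collar',np.round(co,3).tolist()[:20])
for n,(a,b,c,e),h in [('L',(380,425,215,290),.05),('S',(315,350,205,275),.03),('M',(218,265,190,255),.039)]:
    P=reg(a,b,c,e); t=P[P[:,2]>h-.012]; print(n,len(t),'z',np.percentile(t[:,2],[50,90]))
    h_=P[(P[:,2]>h-.012)]
    # bowl rim: rough
    print(' table z',np.median(P[:,2]))
    np.save(f'p{n}.npy',P)
# pixel -> plane z
m=cams.camera_model('top');R=np.array(m['R']);t0=np.array(m['t']);c0=-R.T@t0
def ray(u,v,z):
    r=R.T@np.array([(u-m['cx'])/m['fx'],(v-m['cy'])/m['fx'],1]); return np.round((c0+r*(z-c0[2])/r[2])[:2],4)
def cr(x,y,z): return ray(215+(x+.5)/3.4-.5,90+(y+.5)/3-.5,z)
print('L',cr(641,535,.05),'loop',cr(623,401,.0475));print('S',cr(402,510,.03),'loop',cr(389,377,.0275));print('M',cr(69,442,.039),'loop',cr(136,322,.0365))
print('foot',cr(444,204,.02))
for z in(.241,.266,.291): print('ball',cr(435,259,z),'bend',cr(484,86,z+.04))
E
```

```text
foot n 2068 [ 0.71486208 -0.00637571  0.01942091]
foot hull [ 0.71793324 -0.00660549  0.07495665]
hook pts 184
[[0.467, 0.072, 1.269], [0.467, 0.072, 1.269], [0.467, 0.072, 1.269], [0.467, 0.072, 1.269], [0.467, 0.072, 1.269], [0.467, 0.072, 1.269], [0.467, 0.072, 1.269], [0.467, 0.072, 1.269], [0.467, 0.072, 1.269], [0.467, 0.072, 1.269], [0.623, 0.011, 0.256], [0.625, 0.013, 0.258], [0.625, 0.009, 0.257], [0.627, 0.014, 0.261], [0.627, 0.011, 0.258], [0.629, 0.014, 0.259], [0.632, 0.011, 0.255], [0.633, 0.009, 0.25], [0.635, 0.009, 0.251], [0.637, 0.011, 0.252], [0.638, 0.009, 0.248], [0.641, 0.008, 0.244], [0.644, 0.008, 0.242], [0.646, 0.008, 0.241], [0.648, 0.005, 0.233], [0.649, 0.008, 0.238], [0.651, 0.008, 0.238], [0.655, 0.005, 0.231], [0.657, 0.006, 0.231], [0.658, 0.003, 0.228], [0.66, 0.003, 0.231], [0.662, 0.003, 0.231], [0.663, 0.005, 0.227], [0.665, 0.003, 0.228], [0.667, 0.006, 0.228], [0.669, 0.003, 0.23], [0.669, 0.001, 0.229], [0.672, 0.001, 0.229], [0.673, 0.001, 0.232], [0.675, 0.002, 0.234], [0.677, 0.004, 0.236], [0.678, 0.002, 0.234], [0.679, -0.0, 0.238], [0.
[... 1383 characters left out ...]
[0.791, 0.089, 0.041], [0.789, 0.091, 0.041], [0.784, -0.015, 0.051], [0.783, -0.017, 0.055], [0.782, -0.019, 0.061], [0.781, -0.015, 0.051], [0.779, -0.017, 0.061], [0.778, -0.015, 0.052], [0.776, -0.017, 0.059], [0.776, -0.018, 0.051]]
L 368 z [0.04989481 0.05325911]
 table z 0.0011140921101404117
S 316 z [0.0293477  0.03262615]
 table z 0.0003654554913770638
M 347 z [0.03836991 0.04162349]
 table z 0.0006129812868509273
L [ 0.4192 -0.1663] loop [ 0.5371 -0.1513]
S [0.4354 0.0194] loop [0.5546 0.0327]
M [0.4885 0.2829] loop [0.5977 0.2352]
foot [ 0.7163 -0.0081]
ball [0.6299 0.0111] bend [ 0.7533 -0.0154]
ball [0.6259 0.0125] bend [ 0.7461 -0.0132]
ball [0.622 0.014] bend [ 0.7388 -0.011 ]
```

```bash
python3 - <<'E'
from h import *
d=np.load('top0.npy'); C=cloud('top',d)
H=C[(C[...,2]>.215)&(C[...,2]<.31)&(abs(C[...,0]-.68)<.08)&(abs(C[...,1])<.05)]
q=np.polyfit(H[:,0],H[:,1],1); print('hook line slope deg',np.degrees(np.arctan(q[0])),'y at .664',np.polyval(q,.664),'res',np.std(H[:,1]-np.polyval(q,H[:,0])))
v=H[(H[:,0]>.655)&(H[:,0]<.671)];print('valley top',np.median(v[:,2]))
b=H[(H[:,0]<.632)];print('ball',b.mean(0),b[:,2].max())
for v in range(255,305,5): print(v,[ (round(C[v,u,0],3),round(C[v,u,1],3),round(C[v,u,2],3)) for u in (416,420,424,428,432)])
s=bot.state();Rt=Ro.from_rotvec(s['orientation']).as_matrix()
m=cams.camera_model('wrist');Rc=np.array(m['R']);c=-Rc.T@m['t'];print('cam in tool',Rt.T@(c-s['ee_pos']),'\n',Rt.T@Rc.T, m['fx'],m['cx'],m['cy'])
p,dd=cams.grab_frame('wrist');cv2.imwrite('pics/w0.png',p)
E
```

```text
hook line slope deg -12.405938774388776 y at .664 0.004312408609094265 res 0.0018310261454214465
valley top 0.22886374085796263
ball [0.62619316 0.01254288 0.25882605] 0.26192666417680543
255 [(np.float64(0.454), np.float64(-0.211), np.float64(0.0)), (np.float64(0.454), np.float64(-0.221), np.float64(0.005)), (np.float64(0.454), np.float64(-0.232), np.float64(0.004)), (np.float64(0.455), np.float64(-0.244), np.float64(0.002)), (np.float64(0.455), np.float64(-0.256), np.float64(0.0))]
260 [(np.float64(0.441), np.float64(-0.201), np.float64(0.047)), (np.float64(0.44), np.float64(-0.222), np.float64(-0.001)), (np.float64(0.441), np.float64(-0.233), np.float64(0.002)), (np.float64(0.441), np.float64(-0.245), np.float64(-0.002)), (np.float64(0.441), np.float64(-0.256), np.float64(-0.0))]
265 [(np.float64(0.427), np.float64(-0.207), np.float64(0.017)), (np.float64(0.427), np.float64(-0.221), np.float64(0.006)), (np.float64(0.427), np.float64(-0.233), np.float64(0.003)), (np.float64(0.427), np.float64(-0.244), np.float64(0.001)), (np.float64(0.428), np.float64(-0.256), np.float64(0.0))]
270
[... 1693 characters left out ...]
t64(-0.001)), (np.float64(0.347), np.float64(-0.243), np.float64(0.009)), (np.float64(0.346), np.float64(-0.256), np.float64(0.0))]
300 [(np.float64(0.235), np.float64(-0.414), np.float64(-0.901)), (np.float64(0.235), np.float64(-0.432), np.float64(-0.902)), (np.float64(0.236), np.float64(-0.45), np.float64(-0.895)), (np.float64(0.333), np.float64(-0.243), np.float64(0.007)), (np.float64(0.236), np.float64(-0.49), np.float64(-0.905))]
cam in tool [ 0.08399923  0.0001776  -0.16224623] 
 [[-1.82719432e-04 -9.52315784e-01 -3.05114101e-01]
 [ 9.99999940e-01 -2.64280855e-04  2.26011872e-04]
 [-2.95870489e-04 -3.05114041e-01  9.52315775e-01]] 309.70691628693146 320.21849384634965 198.9338913224938
```

View pics/w0.png

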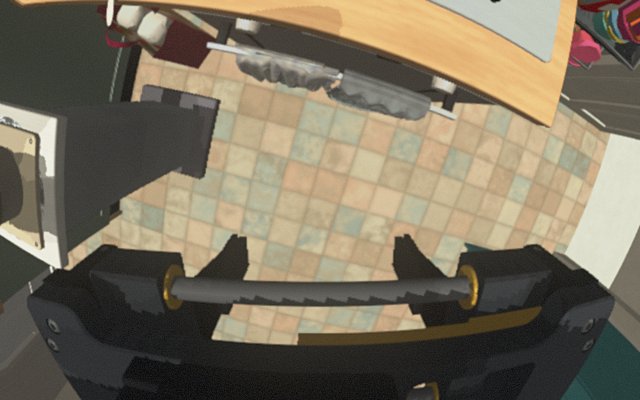

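```bash
cat > plan.py <<'E'
from h import *
import json
def head(s):
    x=Ro.from_rotvec(s['orientation']).as_matrix()[:,0]; return np.degrees(np.arctan2(x[1],x[0]))
def plan(wps,g,start=None):
    """wps: (x,y,z,heading_deg,nrows[,grip]); prints rows"""
    if start is None:
        s=bot.state(); start=[*s['ee_pos'],head(s)]
    p=np.array(start[:3],float);h=start[3];rows=[]
    for w in wps:
        T=np.array(w[:3],float);n=w[4];gg=w[5] if len(w)>5 else g
        dh=w[3]-h
        while abs(dh)>185: dh-=np.sign(dh)*360
        h1=h+dh
        for k in range(n,0,-1):
            t=round(-(h1-h)/k,1); d=(T-p)/k; a=np.radians(h)
            X=np.array([np.cos(a),np.sin(a),0]);Y=np.array([np.sin(a),-np.cos(a),0])
            r=[round(float(d@X),3),round(float(d@Y),3),round(float(-d[2]),3)]
            p=p+r[0]*X+r[1]*Y+np.array([0,0,-r[2]]);h-=t
            rows.append([gg,*r,t])
    for i in range(0,len(rows),12): print(json.dumps([rows[i:i+12]]))
    print('end',np.round(p,4),round(h,1))
def st():
    s=bot.state();print(round(s['time_s'],2),np.round(s['ee_pos'],4),'head',round(head(s),1),'F',np.round(s['contact_force'],1),'T',np.round(s['wrist_torque'],2),'w',round(s['gripper_width'],4),'ff',round(s['finger_force'],1),'q',np.round(s['joint_positions'],2)); return s
E
python3 - <<'E'
from plan import *
plan([(.4139,-.1246,.13,187.3,16)],.03)
E
```

```text
[[[0.03, 0.023, -0.024, 0.006, -10.7], [0.03, 0.027, -0.02, 0.006, -10.7], [0.03, 0.03, -0.014, 0.006, -10.7], [0.03, 0.032, -0.009, 0.006, -10.7], [0.03, 0.033, -0.002, 0.006, -10.7], [0.03, 0.033, 0.004, 0.006, -10.7], [0.03, 0.032, 0.01, 0.006, -10.7], [0.03, 0.029, 0.015, 0.006, -10.7], [0.03, 0.026, 0.021, 0.005, -10.7], [0.03, 0.022, 0.025, 0.006, -10.7], [0.03, 0.017, 0.029, 0.005, -10.7], [0.03, 0.011, 0.031, 0.006, -10.7]]]
[[[0.03, 0.005, 0.033, 0.005, -10.6], [0.03, -0.001, 0.033, 0.006, -10.7], [0.03, -0.007, 0.032, 0.005, -10.6], [0.03, -0.013, 0.031, 0.006, -10.7]]]
end [ 0.4137 -0.1243  0.13  ] 187.3
```

Call:
drive_tool([
  [[0.03, 0.023, -0.024, 0.006, -10.7], [0.03, 0.027, -0.02, 0.006, -10.7], [0.03, 0.03, -0.014, 0.006, -10.7], [0.03, 0.032, -0.009, 0.006, -10.7], [0.03, 0.033, -0.002, 0.006, -10.7], [0.03, 0.033, 0.004, 0.006, -10.7], [0.03, 0.032, 0.01, 0.006, -10.7], [0.03, 0.029, 0.015, 0.006, -10.7], [0.03, 0.026, 0.021, 0.005, -10.7], [0.03, 0.022, 0.025, 0.006, -10.7], [0.03, 0.017, 0.029, 0.005, -10.7], [0.03, 0.011, 0.031, 0.006, -10.7]],
])

```text
time_s: 1.65
ee_pos: [0.3551, -0.2424, 0.1524]
orientation: [0.943, 2.997, -0.0]
contact_force: [0.0, 0.1, 0.7]
gripper_width: 0.03
finger_force: 0.0
```

Call:
drive_tool([
  [[0.03, 0.005, 0.033, 0.005, -10.6], [0.03, -0.001, 0.033, 0.006, -10.7], [0.03, -0.007, 0.032, 0.005, -10.6], [0.03, -0.013, 0.031, 0.006, -10.7]],
])

```text
time_s: 2.15
ee_pos: [0.4141, -0.1236, 0.1304]
orientation: [-0.21, 3.135, -0.001]
contact_force: [1.3, -0.3, -0.6]
gripper_width: 0.0305
finger_force: 0.0
```

```bash
python3 - <<'E'
from plan import *
st()
plan([(.4139,-.1246,.021,187.3,5)],.03)
E
```

```text
2.15 [ 0.4141 -0.1236  0.1304] head -172.3 F [ 1.3 -0.3 -0.6] T [ 0.07 -0.15 -0.02] w 0.0305 ff 0.0 q [ 0.86  0.02 -0.67  2.03  0.02  1.1   1.89]
[[[0.03, 0.0, -0.0, 0.022, 0.1], [0.03, 0.0, -0.0, 0.022, 0.1], [0.03, 0.0, -0.0, 0.022, 0.1], [0.03, 0.0, -0.0, 0.022, 0.0], [0.03, 0.0, -0.001, 0.021, 0.1]]]
end [ 0.4142 -0.1246  0.0214] -172.7
```

Call:
drive_tool([
  [[0.03, 0, -0.001, 0.022, 0.1], [0.03, 0, 0, 0.022, 0.1], [0.03, 0, 0, 0.022, 0.1], [0.03, 0, 0, 0.022, 0], [0.03, 0, 0, 0.021, 0], [0.03, 0, 0, 0, 0], [0.0, 0, 0, 0, 0], [0.0, 0, 0, 0, 0], [0.0, 0, 0, 0, 0]],
], grip_force=20)

```text
time_s: 3.28
ee_pos: [0.4143, -0.1258, 0.0221]
orientation: [-0.192, 3.135, -0.001]
contact_force: [0.4, -0.5, -0.2]
gripper_width: 0.0076
finger_force: 0.0
```

```bash
python3 - <<'E'
from plan import *
st()
plan([(.4139,-.1246,.35,187.3,6)],.0)
E
```

```text
3.27 [ 0.4143 -0.1258  0.0221] head -173.0 F [ 0.4 -0.5 -0.2] T [ 0.09 -0.15 -0.  ] w 0.0076 ff 0.0 q [ 0.82  0.21 -0.66  2.13  0.17  0.86  1.75]
[[[0.0, 0.0, 0.0, -0.055, -0.0], [0.0, 0.0, 0.0, -0.055, -0.1], [0.0, 0.0, 0.0, -0.054, -0.0], [0.0, 0.0, 0.0, -0.055, -0.1], [0.0, 0.0, 0.001, -0.054, -0.0], [0.0, 0.0, 0.0, -0.055, -0.1]]]
end [ 0.4142 -0.1248  0.3501] -172.7
```

Call:
drive_tool([
  [[0, 0, 0, 0, 0], [0, 0, 0, 0, 0], [0, 0, 0, 0, 0], [0.0, 0.0, 0.0, -0.02, 0]],
])

```text
time_s: 3.78
ee_pos: [0.4125, -0.125, 0.0406]
orientation: [0.192, -3.133, -0.003]
contact_force: [-0.4, -0.2, -1.4]
gripper_width: 0.0022
finger_force: 20.0
```

```bash
python3 - <<'E'
from plan import *
st()
plan([(.4143,-.1256,.14,187.0,2),(.4978,.0823,.28,168,6),(.4978,.0823,.28,168,1)],.0)
E
```

```text
3.77 [ 0.4125 -0.125   0.0406] head -173.0 F [-0.4 -0.2 -1.4] T [ 0.12 -0.07 -0.01] w 0.0022 ff 20.0 q [ 0.83  0.17 -0.67  2.11  0.13  0.9   1.78]
[[[0.0, -0.001, -0.0, -0.05, 0.0], [0.0, -0.001, -0.001, -0.049, 0.0], [0.0, -0.018, 0.033, -0.023, 3.2], [0.0, -0.016, 0.034, -0.023, 3.2], [0.0, -0.014, 0.034, -0.024, 3.2], [0.0, -0.012, 0.035, -0.023, 3.1], [0.0, -0.011, 0.036, -0.024, 3.2], [0.0, -0.008, 0.037, -0.023, 3.1], [0.0, -0.0, -0.0, -0.0, 0.0]]]
end [0.4975 0.0829 0.2796] -192.0
```

Call:
drive_tool([
  [[0.0, -0.001, 0, -0.05, 0.0], [0.0, -0.001, -0.001, -0.049, 0.0], [0.0, -0.018, 0.033, -0.023, 3.2], [0.0, -0.016, 0.034, -0.023, 3.2], [0.0, -0.014, 0.034, -0.024, 3.2], [0.0, -0.012, 0.035, -0.023, 3.1], [0.0, -0.011, 0.036, -0.024, 3.2], [0.0, -0.008, 0.037, -0.023, 3.1], [0, 0, 0, 0, 0], [0, 0, 0, 0, 0]],
])

```text
time_s: 5.03
ee_pos: [0.4982, 0.0817, 0.2795]
orientation: [-0.327, -3.122, 0.001]
contact_force: [-0.3, -1.0, -1.8]
gripper_width: 0.0023
finger_force: 20.0
```

```bash
python3 - <<'E'
from plan import *
st()
p,d=cams.grab_frame('top'); np.save('top1.npy',d);cv2.imwrite('pics/t1full.png',p)
c=cv2.resize(p[100:240,270:400],None,fx=5.5,fy=4.2,interpolation=cv2.INTER_CUBIC);cv2.imwrite('pics/t1.png',c)
E
```

```text
5.03 [0.4982 0.0817 0.2795] head 168.0 F [-0.3 -1.  -1.8] T [ 0.1  -0.14  0.01] w 0.0023 ff 20.0 q [ 0.6   0.12 -0.9   1.64  0.09  1.43  1.04]
```

View pics/t1.png

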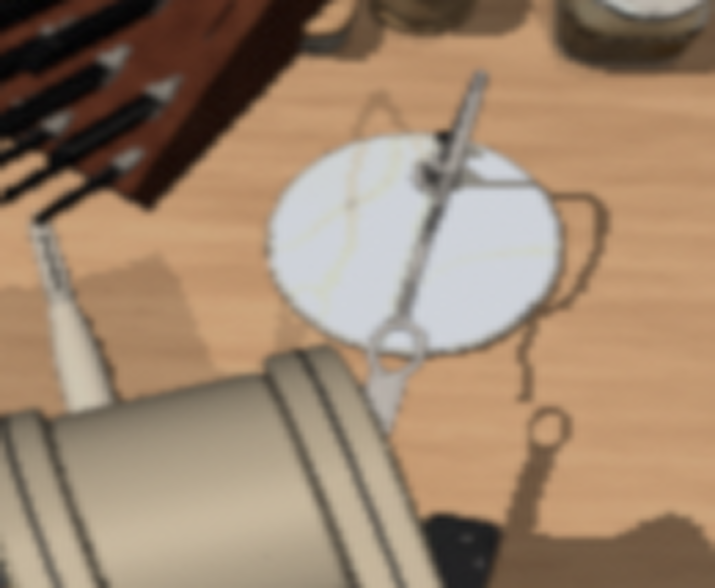

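```bash
cat >> plan.py <<'E'
def ray(u,v,z):
    m=cams.camera_model('top');R=np.array(m['R']);c0=-R.T@np.array(m['t'])
    r=R.T@np.array([(u-m['cx'])/m['fx'],(v-m['cy'])/m['fy'],1]); return (c0+r*(z-c0[2])/r[2])[:2]
E
python3 - <<'E'
from plan import *
f=lambda x,y,z: ray(270+(x+.5)/5.5-.5,100+(y+.5)/4.2-.5,z)
print('loop',f(397,346,.305),'strap',f(386,400,.305),'ball',f(402,322,.2545))
d=np.load('top1.npy');C=cloud('top',d)
P=C[170:200,332:352].reshape(-1,3);P=P[(P[:,2]>.265)&(P[:,2]<.35)&(P[:,0]<.66)]
print(len(P),P.mean(0),P[:,0].min(),P[:,0].max());
for a in np.arange(.57,.64,.008):
    q=P[(P[:,0]>=a)&(P[:,0]<a+.008)]
    if len(q): print(round(a,3),len(q),np.round([q[:,1].min(),q[:,1].mean(),q[:,1].max(),q[:,2].mean()],4))
E
```

```text
loop [0.6068379  0.01626629] strap [0.57921519 0.01986157] ball [0.6271187  0.01162925]
128 [0.59431491 0.01796799 0.30517001] 0.5700846594719436 0.6203244767372075
0.57 16 [0.0151 0.0193 0.0236 0.3053]
0.578 28 [0.013  0.0205 0.028  0.3056]
0.586 27 [0.0112 0.0191 0.0261 0.3055]
0.594 15 [0.0071 0.0163 0.0263 0.3052]
0.602 17 [0.0049 0.0154 0.0265 0.3049]
0.61 22 [0.0072 0.016  0.0263 0.3045]
0.618 3 [0.0116 0.0139 0.0161 0.3042]
```

```bash
python3 - <<'E'
from plan import *
plan([(.5187,.0773,.2795,168,2),(.5187,.0773,.2795,168,1),(.5187,.0773,.229,168,6)],.0)
E
```

```text
[[[0.0, -0.01, 0.0, -0.0, -0.0], [0.0, -0.011, 0.001, -0.0, -0.0], [0.0, 0.0, -0.0, -0.0, -0.0], [0.0, 0.0, -0.0, 0.008, -0.0], [0.0, 0.0, -0.0, 0.008, -0.0], [0.0, 0.0, -0.0, 0.009, -0.0], [0.0, 0.0, -0.0, 0.008, -0.0], [0.0, 0.0, -0.0, 0.009, -0.0], [0.0, 0.0, -0.0, 0.008, -0.0]]]
end [0.519  0.0777 0.2294] 168.0
```

Call:
drive_tool([
  [[0, -0.01, 0, 0, 0], [0, -0.011, 0.001, 0, 0], [0, 0, 0, 0, 0], [0, 0, 0, 0.01, 0], [0, 0, 0, 0.01, 0], [0, 0, 0, 0.01, 0], [0, 0, 0, 0.005, 0]],
])

```text
time_s: 5.95
ee_pos: [0.5193, 0.0788, 0.2446]
orientation: [-0.328, -3.124, 0.001]
contact_force: [0.7, 0.3, -2.3]
gripper_width: 0.0016
finger_force: 20.0
```

Call:
drive_tool([
  [[0, 0, 0, 0.005, 0], [0, 0, 0, 0.005, 0], [0, 0, 0, 0.005, 0]],
])

```text
time_s: 6.32
ee_pos: [0.5197, 0.0789, 0.2303]
orientation: [0.328, 3.124, -0.0]
contact_force: [0.6, -1.0, -1.5]
gripper_width: 0.0016
finger_force: 20.0
```

```bash
python3 - <<'E'
from plan import *
st()
p,d=cams.grab_frame('top')
c=cv2.resize(p[140:210,310:375],None,fx=8,fy=8,interpolation=cv2.INTER_CUBIC);cv2.imwrite('pics/t2.png',c)
E
```

```text
6.33 [0.5197 0.0789 0.2303] head 168.0 F [ 0.6 -1.  -1.5] T [ 0.12 -0.18  0.02] w 0.0016 ff 20.0 q [ 0.56  0.21 -0.9   1.67  0.16  1.34  1.  ]
```

View pics/t2.png

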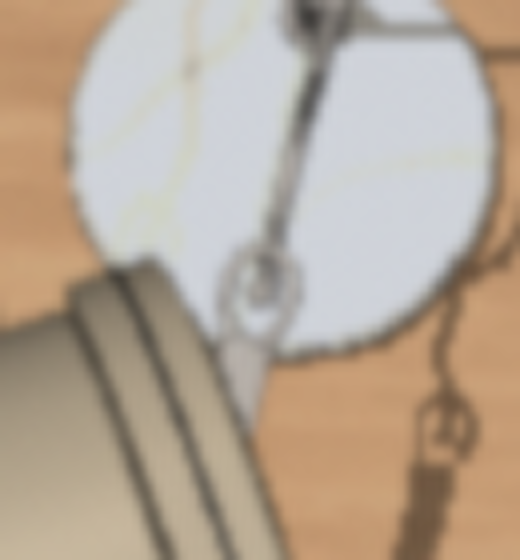

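Call:
drive_tool([
  [[0, 0, 0, 0.003, 0], [0, -0.005, 0, 0.005, 0], [0, -0.005, 0, 0.005, 0], [0, -0.006, 0, 0.005, 0], [0, -0.005, 0, 0.003, 0], [0, 0, 0, 0, 0], [0, 0, 0, 0, 0]],
])

```text
time_s: 7.25
ee_pos: [0.5402, 0.0747, 0.2096]
orientation: [0.328, 3.124, 0.0]
contact_force: [0.5, 1.0, -1.8]
gripper_width: 0.002
finger_force: 20.0
```

Call:
drive_tool([
  [[0, 0, 0, 0.001, 0], [0, 0, 0, 0.001, 0], [0, 0, 0, 0, 0]],
])

```text
time_s: 7.62
ee_pos: [0.5403, 0.0745, 0.2077]
orientation: [0.328, 3.124, -0.0]
contact_force: [0.3, -0.7, -0.6]
gripper_width: 0.0017
finger_force: 20.0
```

Call:
drive_tool([
  [[0, 0, 0, 0.001, 0], [0, 0, 0, 0.001, 0], [0, 0, 0, 0, 0]],
])

```text
time_s: 8.0
ee_pos: [0.5403, 0.0745, 0.2055]
orientation: [0.328, 3.124, -0.0]
contact_force: [0.9, -0.4, -0.1]
gripper_width: 0.002
finger_force: 20.0
```

```bash
python3 - <<'E'
from plan import *
st()
E
```

```text
8.0 [0.5403 0.0745 0.2055] head 168.0 F [ 0.9 -0.4 -0.1] T [-0.   -0.58  0.05] w 0.002 ff 20.0 q [ 0.53  0.28 -0.88  1.66  0.22  1.31  0.98]
```

```bash
cat >> plan.py <<'E'
def arc(x0,z0,th,step,bias,g):
    import math
    px,pz=x0,z0;rows=[];n=round(th/step);t=0
    for k in range(1,n+1):
        a=math.radians(th*k/n); x=x0*math.cos(a)-z0*math.sin(a)+bias*k/n; z=x0*math.sin(a)+z0*math.cos(a)
        dx=round(x-px,3);dz=round(z-pz,3);px+=dx;pz+=dz
        rows.append([g,round(-dx,3),0,round(-dz,3),0])
    print(json.dumps([rows]),px,pz)
E
python3 - <<'E'
from plan import *
arc(-.134,-.0065,48,6,.003,0)
E
```

```text
[[[0, -0.002, 0, 0.014, 0], [0, -0.003, 0, 0.014, 0], [0, -0.005, 0, 0.013, 0], [0, -0.006, 0, 0.013, 0], [0, -0.007, 0, 0.012, 0], [0, -0.009, 0, 0.012, 0], [0, -0.009, 0, 0.01, 0], [0, -0.011, 0, 0.009, 0]]] -0.082 -0.10349999999999998
```

Call:
drive_tool([
  [[0, 0, 0, 0, 0], [0, -0.001, 0, 0.007, 0], [0, -0.001, 0, 0.007, 0], [0, -0.001, 0, 0.007, 0], [0, -0.002, 0, 0.007, 0], [0, 0, 0, 0, 0]],
], grip_force=7)

```text
time_s: 8.75
ee_pos: [0.5449, 0.0734, 0.1769]
orientation: [-0.328, -3.124, 0.0]
contact_force: [0.5, -1.0, -0.4]
gripper_width: 0.0018
finger_force: 7.8
```

```bash
python3 - <<'E'
from plan import *
st()
p,d=cams.grab_frame('top')
q,_=cams.grab_frame('scene')
c=cv2.resize(p[120:210,290:390],None,fx=5,fy=5,interpolation=cv2.INTER_CUBIC)
e=cv2.resize(q[130:220,265:325],(300,450),interpolation=cv2.INTER_CUBIC)
cv2.imwrite('pics/t3.png',np.hstack([c,e]))
E
```

```text
8.75 [0.5449 0.0734 0.1769] head 168.0 F [ 0.5 -1.  -0.4] T [ 0.05 -0.28  0.02] w 0.0018 ff 7.8 q [ 0.52  0.31 -0.87  1.69  0.25  1.26  0.96]
```

View pics/t3.png

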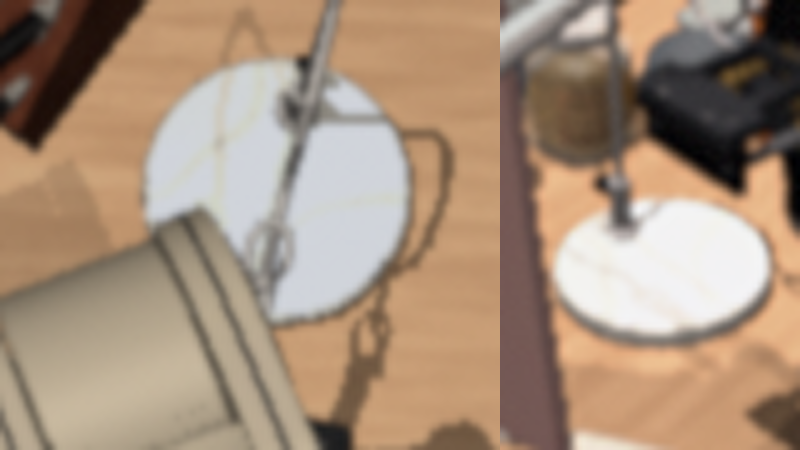

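Call:
drive_tool([
  [[0, -0.004, 0, 0.013, 0], [0, -0.006, 0, 0.013, 0], [0, -0.007, 0, 0.012, 0], [0, -0.008, 0, 0.012, 0], [0, 0, 0, 0, 0]],
])

```text
time_s: 9.48
ee_pos: [0.5703, 0.0675, 0.1263]
orientation: [-0.329, -3.124, 0.0]
contact_force: [3.1, -2.9, 3.4]
gripper_width: 0.0054
finger_force: 8.6
```

Call:
drive_tool([
  [[0, -0.009, 0, 0.01, 0], [0, -0.009, 0, 0.008, 0], [0, 0, 0, 0, 0]],
])

```text
time_s: 9.85
ee_pos: [0.5876, 0.0641, 0.1084]
orientation: [-0.329, -3.123, -0.0]
contact_force: [2.0, -2.1, 4.1]
gripper_width: 0.0062
finger_force: 7.8
```

```bash
python3 - <<'E'
from plan import *
st()
p,d=cams.grab_frame('top'); C=cloud('top',d)
f=C[125:192,310:380].reshape(-1,3); f=f[(f[:,2]>.012)&(f[:,2]<.028)]
print('foot mean',f.mean(0)); H=C[(C[...,2]>.215)&(C[...,2]<.31)&(abs(C[...,0]-.71)<.04)&(abs(C[...,1])<.05)]; print('neck',H.mean(0),len(H))
E
```

```text
9.85 [0.5876 0.0641 0.1084] head 168.0 F [ 2.  -2.1  4.1] T [-0.32 -0.7  -0.02] w 0.0062 ff 7.8 q [ 0.45  0.47 -0.81  1.66  0.36  1.17  0.92]
foot mean [ 0.73055859 -0.02574481  0.01958391]
neck [ 0.70548093 -0.00481323  0.2775361 ] 112
```

Call:
drive_tool([
  [[0.012, 0, 0, 0, 0], [0.03, 0, 0, 0, 0], [0.03, 0.0, 0, 0, 0], [0.03, 0.02, 0, -0.01, 0], [0.03, 0.05, 0, -0.03, 0], [0.03, 0.05, 0, -0.03, 0], [0.03, 0.02, 0, -0.03, 0]],
])

```text
time_s: 10.78
ee_pos: [0.4477, 0.0945, 0.2099]
orientation: [-0.325, -3.124, 0.003]
contact_force: [0.7, -0.1, 0.3]
gripper_width: 0.0297
finger_force: 0.0
```

```bash
python3 - <<'E'
from plan import *
st()
p,d=cams.grab_frame('top'); q,e=cams.grab_frame('scene')
np.save('top4.npy',d)
c=cv2.resize(p[110:230,280:400],None,fx=4.5,fy=4.5,interpolation=cv2.INTER_CUBIC)
cv2.imwrite('pics/t4.png',c)
C=cloud('top',d);P=C[125:230,300:400].reshape(-1,3);P=P[(P[:,2]>.03)&(P[:,2]<.33)&(P[:,0]>.5)]
for a in np.arange(.56,.78,.01):
    s=P[(P[:,0]>=a)&(P[:,0]<a+.01)&(abs(P[:,1])<.09)]
    if len(s): print(round(a,2),len(s),np.round([s[:,1].min(),s[:,1].max(),s[:,2].min(),s[:,2].max()],3))
E
```

```text
10.78 [0.4477 0.0945 0.2099] head 168.1 F [ 0.7 -0.1  0.3] T [ 0.03 -0.21 -0.02] w 0.0297 ff 0.0 q [ 0.65  0.02 -0.95  1.86  0.02  1.27  1.06]
0.56 60 [-0.01   0.048  0.031  0.104]
0.57 104 [-0.017  0.062  0.077  0.117]
0.58 131 [-0.019  0.067  0.069  0.134]
0.59 125 [-0.018  0.067  0.064  0.143]
0.6 155 [-0.018  0.063  0.062  0.163]
0.61 203 [-0.019  0.063  0.068  0.172]
0.62 132 [-0.019  0.06   0.111  0.262]
0.63 99 [-0.016  0.058  0.108  0.255]
0.64 73 [-0.005  0.051  0.114  0.247]
0.65 32 [-0.005  0.017  0.216  0.234]
0.66 18 [-0.001  0.013  0.228  0.236]
0.67 14 [-0.001  0.004  0.228  0.257]
0.68 19 [-0.003  0.003  0.242  0.278]
0.69 18 [-0.006  0.001  0.272  0.291]
0.7 13 [-0.007 -0.001  0.285  0.293]
0.71 14 [-0.011 -0.004  0.288  0.295]
0.72 13 [-0.013 -0.006  0.287  0.298]
0.73 6 [-0.013 -0.008  0.289  0.296]
0.75 27 [-0.018 -0.01   0.035  0.203]
0.76 13 [-0.016 -0.01   0.053  0.186]
0.77 4 [-0.018 -0.015  0.05   0.055]
```

View pics/t4.png

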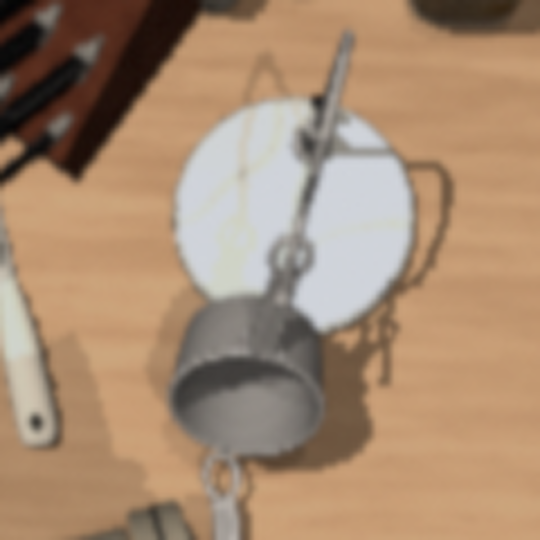

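```bash
python3 - <<'E'
from plan import *
d=np.load('top0.npy');C=cloud('top',d)
a=np.radians(-23.6);ux=np.array([np.cos(a),np.sin(a)]);uy=np.array([-np.sin(a),np.cos(a)])
q=C[...,:2]-np.array([.4885,.2829]);X=q@ux;Y=q@uy
M=(abs(X)<.055)&(abs(Y)<.13)&(abs(Y)>.04)&(C[...,2]>.02); print('obst',M.sum(), [np.round(v,3) for v in (X[M],Y[M],C[...,2][M])] if M.sum()<60 else (Y[M].min(),Y[M].max(),C[...,2][M].max(), np.histogram(Y[M],8)))
for n,c,a0,h in(('L',(.4192,-.1663),7.3,.05),('S',(.4354,.0194),6.4,.03),('M',(.4885,.2829),-23.6,.039)):
    a=np.radians(a0);ux=np.array([np.cos(a),np.sin(a)]);uy=np.array([-np.sin(a),np.cos(a)])
    q=C[...,:2]-np.array(c);x=q@ux;y=q@uy;z=C[...,2]
    m=(z>h-.008)&(z<h+.01)&(abs(y)<.06)&(x>-.06)&(x<.16)
    s=m&(x>.06)&(x<.1);k=np.polyfit(x[s],y[s],1);l=m&(x>.108)
    b=m&(x<.02)
    print(n,'strap slope deg',np.degrees(np.arctan(k[0])),'y at 0,.12',np.polyval(k,[0,.12]),'loop x',x[l].min(),x[l].max(),'bowl x min',np.percentile(x[b],[0,2]),'y',np.percentile(y[b],[1,99]))
plan([(.4885,.2829,.13,156.4,5),(.4885,.2829,.13,156.4,1),(.4885,.2829,.013,156.4,4)],.087)
E
```

```text
obst 12 [array([0.054, 0.051, 0.052, 0.053, 0.054, 0.051, 0.052, 0.053, 0.054,
       0.055, 0.05 , 0.051]), array([0.13 , 0.129, 0.13 , 0.126, 0.126, 0.128, 0.127, 0.127, 0.125,
       0.124, 0.128, 0.128]), array([0.065, 0.071, 0.062, 0.065, 0.057, 0.053, 0.049, 0.04 , 0.037,
       0.033, 0.033, 0.023])]
L strap slope deg 2.404251407305866 y at 0,.12 [-0.00276696  0.00227145] loop x 0.10825582266649411 0.1335011380966537 bowl x min [-0.04569164 -0.04477496] y [-0.04409202  0.04162045]
S strap slope deg 0.8338935768905795 y at 0,.12 [-0.00028934  0.00145729] loop x 0.1093126942285122 0.13479630216274427 bowl x min [-0.02785236 -0.02751739] y [-0.02482715  0.02725171]
M strap slope deg -0.46161474043837714 y at 0,.12 [1.06390466e-03 9.70800877e-05] loop x 0.10876787565487606 0.1599671588019032 bowl x min [-0.03656357 -0.03626153] y [-0.03287249  0.03571259]
[[[0.087, 0.0, 0.038, 0.016, 2.3], [0.087, 0.002, 0.038, 0.017, 2.4], [0.087, 0.003, 0.039, 0.016, 2.3], [0.087, 0.005, 0.038, 0.017, 2.4], [0.087, 0.007, 0.038, 0.016, 2.3], [0.087, -0.0, 0.0, 0.0, 0.0], [0.087, -0.0, 0.0, 0.029, 0.0], [0.087, -0.0, 0.0, 0.029, 0.0], [0.087, -0.0, 0.0, 0.03, 0.0], [0.087, -0.0, 0.0, 0.029, 0.0]]]
end [0.4882 0.283  0.0133] 156.4
```

Call:
drive_tool([
  [[0.087, 0.0, 0.038, 0.016, 2.3], [0.087, 0.002, 0.038, 0.017, 2.4], [0.087, 0.003, 0.039, 0.016, 2.3], [0.087, 0.006, 0.039, 0.017, 2.4], [0.087, 0.009, 0.038, 0.016, 2.3], [0.087, 0, 0.0, 0.0, 0.0], [0.087, 0, 0, 0.029, 0.0], [0.087, 0, 0.0, 0.029, 0.0], [0.087, 0, 0.0, 0.03, 0.0], [0.087, 0, 0.0, 0.028, 0], [0.087, 0, 0.0, 0, 0]],
])

```text
time_s: 12.25
ee_pos: [0.4853, 0.2823, 0.0096]
orientation: [-0.645, -3.072, 0.004]
contact_force: [-0.4, -0.9, 0.6]
gripper_width: 0.0868
finger_force: 0.0
```

Call:
drive_tool([
  [[0, 0, 0, 0, 0], [0, 0, 0, 0, 0], [0, 0, 0, 0, 0], [0, 0, 0, 0, 0]],
], grip_force=20)

```text
time_s: 12.75
ee_pos: [0.487, 0.2842, 0.0126]
orientation: [0.644, 3.073, 0.001]
contact_force: [-0.1, -1.0, 7.1]
gripper_width: 0.0678
finger_force: 19.8
```

```bash
python3 - <<'E'
from plan import *
st()
E
```

```text
12.75 [0.487  0.2842 0.0126] head 156.3 F [-0.1 -1.   7.1] T [-0.12 -0.06 -0.01] w 0.0678 ff 19.8 q [ 0.09  0.58 -0.87  1.8   0.51  1.01  0.18]
```

```bash
python3 - <<'E'
from plan import *
plan([(.487,.2842,.1,156.3,2),(.4896,.0411,.28,168.3,6),(.4896,.0411,.28,168.3,1)],.0)
E
```

```text
[[[0.0, 0.0, 0.0, -0.044, 0.0], [0.0, 0.0, 0.0, -0.043, 0.0], [0.0, -0.017, -0.037, -0.03, -2.0], [0.0, -0.015, -0.037, -0.03, -2.0], [0.0, -0.014, -0.038, -0.03, -2.0], [0.0, -0.013, -0.039, -0.03, -2.0], [0.0, -0.011, -0.039, -0.03, -2.0], [0.0, -0.01, -0.039, -0.03, -2.0], [0.0, -0.0, -0.0, -0.0, 0.0]]]
end [0.4894 0.0411 0.2796] 168.3
```

Call:
drive_tool([
  [[0.0, 0.0, 0.0, -0.044, 0.0], [0.0, 0.0, 0.0, -0.043, 0.0], [0.0, -0.017, -0.037, -0.03, -2.0], [0.0, -0.015, -0.037, -0.03, -2.0], [0.0, -0.014, -0.038, -0.03, -2.0], [0.0, -0.013, -0.039, -0.03, -2.0], [0.0, -0.011, -0.039, -0.03, -2.0], [0.0, -0.01, -0.039, -0.03, -2.0], [0, 0, 0, 0, 0], [0, 0, 0, 0, 0]],
])

```text
time_s: 14.0
ee_pos: [0.4884, 0.0415, 0.2782]
orientation: [-0.32, -3.125, 0.0]
contact_force: [0.0, 0.8, -1.2]
gripper_width: 0.0679
finger_force: 20.0
```

```bash
cat >> plan.py <<'E'
def loopscan(zl):
    p,d=cams.grab_frame('top');C=cloud('top',d)
    P=C[160:205,315:370].reshape(-1,3);P=P[(abs(P[:,2]-zl)<.012)&(P[:,0]<.66)&(abs(P[:,1])<.05)]
    a=np.radians(-12);ux=np.array([np.cos(a),np.sin(a)]);uy=np.array([-np.sin(a),np.cos(a)])
    q=P[:,:2]-np.array([.6265,.012]);x=q@ux;y=q@uy
    print('far end rel ball',np.sort(x)[-4:],'z',np.median(P[:,2]))
    for e in np.arange(x.max()-.06,x.max(),.006):
        s=(x>=e)&(x<e+.006)
        if s.any(): print(round(e,3),s.sum(),np.round([y[s].min(),y[s].max(),(y[s].min()+y[s].max())/2,P[s,2].mean()],4))
    return p,d,C
E
python3 - <<'E'
from plan import *
st(); p,d,C=loopscan(.304)
b=C[160:190,330:360].reshape(-1,3);b=b[(b[:,2]>.245)&(b[:,2]<.266)&(b[:,0]<.635)];print('ball',b.mean(0) if len(b) else None)
P=C[125:230,300:400].reshape(-1,3);s=P[(P[:,2]>.06)&(P[:,2]<.2)&(P[:,0]>.56)&(P[:,0]<.66)];print('L bowl',s.mean(0) if len(s) else 0,s[:,0].min() if len(s) else 0, s[:,2].max() if len(s) else 0)
E
```

```text
14.0 [0.4884 0.0415 0.2782] head 168.3 F [ 0.   0.8 -1.2] T [ 0.12 -0.12  0.04] w 0.0679 ff 20.0 q [ 0.79  0.08 -1.    1.68  0.07  1.42  1.14]
far end rel ball [-0.00760976 -0.00741441 -0.00690774 -0.0060015 ] z 0.30362151327235354
-0.066 2 [0.0051 0.0072 0.0062 0.3053]
-0.06 12 [-0.0047  0.0066  0.001   0.3046]
-0.054 20 [-7.300e-03  7.100e-03 -1.000e-04  3.034e-01]
-0.048 21 [-0.007   0.007   0.      0.3037]
-0.042 19 [-0.0074  0.0065 -0.0005  0.3044]
-0.036 17 [-7.600e-03  8.000e-03  2.000e-04  3.036e-01]
-0.03 14 [-0.0107  0.0094 -0.0006  0.3031]
-0.024 10 [-0.0113  0.0104 -0.0004  0.3032]
-0.018 13 [-0.0108  0.0109  0.      0.3029]
-0.012 16 [-0.0072  0.0082  0.0005  0.3027]
ball [0.62882226 0.01221049 0.25668992]
L bowl [ 0.65285232 -0.00566878  0.10856836] 0.6403410555954026 0.19937190748579492
```

Call:
drive_tool([
  [[0, -0.011, 0, 0, 0], [0, -0.012, 0, 0, 0], [0, 0, 0, 0, 0], [0, 0, 0, 0.01, 0], [0, 0, 0, 0.01, 0], [0, 0, 0, 0.008, 0], [0, 0, 0, 0, 0]],
])

```text
time_s: 14.92
ee_pos: [0.5108, 0.0361, 0.2498]
orientation: [-0.32, -3.124, 0.001]
contact_force: [0.2, -1.0, -0.2]
gripper_width: 0.0673
finger_force: 20.0
```

```bash
python3 - <<'E'
from plan import *
st(); p,d,C=loopscan(.276)
E
```

```text
14.93 [0.5108 0.0361 0.2498] head 168.3 F [ 0.2 -1.  -0.2] T [ 0.04 -0.12  0.03] w 0.0673 ff 20.0 q [ 0.75  0.18 -1.    1.67  0.15  1.38  1.1 ]
far end rel ball [0.01546082 0.01546496 0.016234   0.01665825] z 0.2750705301051348
-0.031 1 [0.0031 0.0031 0.0031 0.2743]
-0.025 14 [-0.0069  0.0063 -0.0003  0.2754]
-0.019 18 [-0.0081  0.0057 -0.0012  0.2754]
-0.013 18 [-0.0089  0.0073 -0.0008  0.2751]
-0.007 11 [-0.0119  0.0088 -0.0015  0.2751]
-0.001 12 [-0.0115  0.0103 -0.0006  0.2751]
0.005 11 [-0.012   0.0087 -0.0017  0.2737]
0.011 16 [-0.0084  0.0076 -0.0004  0.2749]
```

Call:
drive_tool([
  [[0, 0, 0.001, 0.007, 0], [0, 0, 0, 0.007, 0], [0, 0, 0, 0.008, 0], [0, 0, 0, 0, 0]],
])

```text
time_s: 15.48
ee_pos: [0.5111, 0.0371, 0.2278]
orientation: [-0.319, -3.124, 0.0]
contact_force: [0.1, 0.6, 0.2]
gripper_width: 0.0675
finger_force: 20.0
```

Call:
drive_tool([
  [[0, -0.005, 0, 0.005, 0], [0, -0.005, 0, 0.005, 0], [0, -0.005, 0, 0.005, 0], [0, -0.003, 0, 0.002, 0], [0, 0, 0, 0, 0], [0, 0, 0, 0, 0]],
])

```text
time_s: 16.23
ee_pos: [0.5291, 0.0337, 0.2117]
orientation: [0.319, 3.125, -0.0]
contact_force: [0.1, 0.3, -0.1]
gripper_width: 0.0675
finger_force: 20.0
```

```bash
python3 - <<'E'
from plan import *
st(); p,d,C=loopscan(.236)
E
```

```text
16.23 [0.5291 0.0337 0.2117] head 168.3 F [ 0.1  0.3 -0.1] T [ 0.08 -0.1   0.04] w 0.0675 ff 20.0 q [ 0.71  0.26 -0.98  1.69  0.22  1.32  1.05]
far end rel ball [0.03273098 0.03278354 0.03416727 0.03514625] z 0.23758492116243152
-0.001 6 [-0.0055  0.0076  0.001   0.2381]
0.005 10 [-7.200e-03  7.000e-03 -1.000e-04  2.395e-01]
0.011 14 [-0.0103  0.0108  0.0003  0.2397]
0.017 17 [-0.0097  0.0113  0.0008  0.238 ]
0.023 16 [-0.0108  0.0108 -0.      0.2371]
0.029 14 [-0.009   0.0074 -0.0008  0.236 ]
```

No contact yet; feel downward.

Call:
drive_tool([
  [[0, 0, 0, 0.002, 0], [0, 0, 0, 0.001, 0], [0, 0, 0, 0, 0]],
])

```text
time_s: 16.65
ee_pos: [0.5291, 0.0335, 0.2085]
orientation: [0.32, 3.125, -0.0]
contact_force: [0.3, -1.2, 0.3]
gripper_width: 0.0675
finger_force: 20.0
```

Call:
drive_tool([
  [[0, 0, 0, 0.001, 0], [0, 0, 0, 0.001, 0], [0, 0, 0, 0, 0]],
])

```text
time_s: 17.02
ee_pos: [0.5289, 0.0336, 0.2064]
orientation: [-0.32, -3.125, 0.0]
contact_force: [-1.4, 0.2, -0.4]
gripper_width: 0.0677
finger_force: 20.0
```

```bash
python3 - <<'E'
from plan import *
st()
arc(-.134,-.006,45,5,.002,0)
E
```

```text
17.02 [0.5289 0.0336 0.2064] head 168.3 F [-1.4  0.2 -0.4] T [ 0.06 -0.07 -0.02] w 0.0677 ff 20.0 q [ 0.71  0.26 -0.98  1.69  0.22  1.31  1.05]
[[[0, -0.001, 0, 0.012, 0], [0, -0.003, 0, 0.011, 0], [0, -0.003, 0, 0.011, 0], [0, -0.004, 0, 0.011, 0], [0, -0.005, 0, 0.011, 0], [0, -0.006, 0, 0.01, 0], [0, -0.007, 0, 0.01, 0], [0, -0.008, 0, 0.009, 0], [0, -0.008, 0, 0.008, 0]]] -0.08899999999999997 -0.09899999999999998
```

Call:
drive_tool([
  [[0, -0.002, 0, 0.001, 0], [0, 0, 0, 0.001, 0], [0, 0, 0, 0, 0]],
])

```text
time_s: 17.4
ee_pos: [0.531, 0.0331, 0.2044]
orientation: [-0.32, -3.125, 0.0]
contact_force: [-1.2, 0.1, -0.1]
gripper_width: 0.0676
finger_force: 20.0
```

```bash
python3 - <<'E'
from plan import *
st(); loopscan(.232)
E
```

```text
17.4 [0.531  0.0331 0.2044] head 168.3 F [-1.2  0.1 -0.1] T [ 0.08 -0.07  0.01] w 0.0676 ff 20.0 q [ 0.7   0.27 -0.98  1.69  0.23  1.3   1.05]
far end rel ball [0.0332502  0.03365269 0.03463114 0.03468423] z 0.23391364500054612
-0.001 4 [0.0047 0.0076 0.0061 0.2314]
0.005 7 [-0.0052  0.0069  0.0008  0.2334]
0.011 11 [-0.0102  0.0108  0.0003  0.2341]
0.017 13 [-0.0097  0.0113  0.0008  0.2358]
0.023 17 [-1.090e-02  1.070e-02 -1.000e-04  2.343e-01]
0.029 17 [-9.700e-03  9.600e-03 -1.000e-04  2.331e-01]
```

Call:
drive_tool([
  [[0, 0, 0, 0, 0], [0, 0, 0, 0.006, 0], [0, -0.001, 0, 0.006, 0], [0, -0.001, 0, 0.006, 0], [0, -0.002, 0, 0.006, 0], [0, 0, 0, 0, 0]],
], grip_force=6)

```text
time_s: 18.2
ee_pos: [0.5349, 0.0322, 0.18]
orientation: [-0.32, -3.125, -0.0]
contact_force: [-0.2, -0.2, -0.2]
gripper_width: 0.0682
finger_force: 6.0
```

```bash
python3 - <<'E'
from plan import *
st(); loopscan(.230)
E
```

```text
18.2 [0.5349 0.0322 0.18  ] head 168.3 F [-0.2 -0.2 -0.2] T [ 0.07 -0.14 -0.02] w 0.0682 ff 6.0 q [ 0.69  0.3  -0.97  1.72  0.26  1.26  1.03]
far end rel ball [0.03371354 0.03388556 0.03464549 0.03516662] z 0.23120376451942456
-0.001 3 [0.0052 0.0075 0.0063 0.2279]
0.005 6 [-0.0054  0.0069  0.0007  0.2287]
0.011 11 [-0.0088  0.0107  0.001   0.2301]
0.017 16 [-0.0099  0.0112  0.0007  0.2326]
0.023 16 [-1.110e-02  1.070e-02 -2.000e-04  2.334e-01]
0.029 16 [-9.800e-03  9.500e-03 -1.000e-04  2.317e-01]
```

Call:
drive_tool([
  [[0, -0.003, 0, 0.011, 0], [0, -0.004, 0, 0.011, 0], [0, -0.005, 0, 0.011, 0], [0, -0.006, 0, 0.01, 0], [0, 0, 0, 0, 0]],
])

```text
time_s: 18.88
ee_pos: [0.5526, 0.0286, 0.1365]
orientation: [-0.32, -3.124, -0.001]
contact_force: [-1.5, -0.2, 0.3]
gripper_width: 0.0683
finger_force: 6.0
```

Call:
drive_tool([
  [[0, -0.007, 0, 0.01, 0], [0, -0.008, 0, 0.009, 0], [0, -0.008, 0, 0.008, 0], [0, 0, 0, 0, 0]],
])

```text
time_s: 19.38
ee_pos: [0.5753, 0.0239, 0.1097]
orientation: [-0.32, -3.124, -0.001]
contact_force: [-0.0, -0.1, -0.4]
gripper_width: 0.0682
finger_force: 6.0
```

```bash
python3 - <<'E'
from plan import *
st(); loopscan(.230)
E
```

```text
19.38 [0.5753 0.0239 0.1097] head 168.3 F [-0.  -0.1 -0.4] T [ 0.07 -0.11  0.02] w 0.0682 ff 6.0 q [ 0.6   0.46 -0.9   1.69  0.39  1.17  0.97]
far end rel ball [] z nan
  return _methods._mean(a, axis=axis, dtype=dtype,
  ret = ret.dtype.type(ret / rcount)
Traceback (most recent call last):
  File "plan.py", line 42, in loopscan
    for e in np.arange(x.max()-.06,x.max(),.006):
                       ~~~~~^^
ValueError: zero-size array to reduction operation maximum which has no identity
```

Call:
drive_tool([
  [[0.072, 0, 0, 0, 0], [0.08, 0, 0, 0, 0], [0.087, 0.01, 0, 0, 0], [0.087, 0.04, 0, -0.02, 0], [0.087, 0.05, 0, -0.04, 0], [0.087, 0.04, 0, -0.04, 0]],
])

```text
time_s: 20.18
ee_pos: [0.437, 0.0528, 0.2095]
orientation: [-0.319, -3.123, 0.001]
contact_force: [-0.5, -1.0, 2.6]
gripper_width: 0.0869
finger_force: 0.0
```

```bash
cat >> plan.py <<'E'
def side():
    p,d=cams.grab_frame('top');C=cloud('top',d);P=C[110:240,290:410].reshape(-1,3)
    a=np.radians(-12);ux=np.array([np.cos(a),np.sin(a)]);uy=np.array([-np.sin(a),np.cos(a)])
    q=P[:,:2]-np.array([.6265,.012]);x=q@ux;y=q@uy;k=(P[:,2]>.03)&(P[:,2]<.34)&(abs(y)<.06)&(x>-.1)&(x<.13)
    x,y,z=x[k],y[k],P[k,2]
    for e in np.arange(-.1,.13,.01):
        s=(x>=e)&(x<e+.01)
        if s.any(): print(round(e,3),s.sum(),'y',np.round([y[s].min(),y[s].max()],3),'z',np.round([z[s].min(),z[s].mean(),z[s].max()],3))
    return p,d,C
E
python3 - <<'E'
from plan import *
st();p,d,C=side();cv2.imwrite('pics/t5.png',p)
f=C[125:192,310:380].reshape(-1,3); f=f[(f[:,2]>.012)&(f[:,2]<.028)];print('foot hullish x max',f[:,0].max(),f[:,1].min(),f[:,1].max())
E
```

```text
20.18 [0.437  0.0528 0.2095] head 168.3 F [-0.5 -1.   2.6] T [-0.03 -0.09 -0.  ] w 0.0869 ff 0.0 q [ 0.89 -0.04 -1.06  1.89 -0.04  1.27  1.2 ]
-0.1 7 y [-0.005  0.007] z [0.03  0.031 0.034]
-0.09 5 y [-0.004  0.015] z [0.03  0.031 0.031]
-0.08 4 y [-0.002  0.016] z [0.03  0.031 0.033]
-0.07 9 y [-0.001  0.016] z [0.03  0.031 0.033]
-0.02 45 y [-0.028  0.031] z [0.064 0.074 0.083]
-0.01 138 y [-0.043  0.044] z [0.068 0.095 0.265]
-0.0 215 y [-0.042  0.045] z [0.067 0.113 0.259]
0.01 165 y [-0.041  0.043] z [0.062 0.138 0.253]
0.02 133 y [-0.04   0.042] z [0.1   0.156 0.24 ]
0.03 127 y [-0.04  0.04] z [0.095 0.158 0.236]
0.04 102 y [-0.039  0.039] z [0.099 0.154 0.236]
0.05 61 y [-0.033  0.036] z [0.109 0.165 0.266]
0.06 15 y [-0.002  0.003] z [0.266 0.276 0.284]
0.07 15 y [-0.003  0.003] z [0.279 0.287 0.293]
0.08 14 y [-0.003  0.002] z [0.287 0.291 0.299]
0.09 13 y [-0.003  0.002] z [0.29  0.293 0.297]
0.1 12 y [-0.003  0.002] z [0.29  0.294 0.298]
0.11 10 y [-0.003  0.002] z [0.289 0.292 0.295]
0.12 9 y [-0.003  0.003] z [0.28  0.285 0.291]
foot hullish x max 0.8067953360633223 -0.0804878843007688 0.09157368985995451
```

```bash
python3 - <<'E'
from plan import *
plan([(.4338,.0204,.09,187,3),(.4338,.0204,.09,187,1),(.4338,.0204,.009,187,3)],.087)
E
```

```text
[[[0.087, -0.002, -0.012, 0.042, -6.1], [0.087, -0.0, -0.012, 0.042, -6.2], [0.087, 0.001, -0.011, 0.041, -6.1], [0.087, -0.0, -0.0, 0.0, -0.0], [0.087, -0.0, -0.0, 0.027, -0.0], [0.087, -0.0, -0.0, 0.027, -0.0], [0.087, -0.0, -0.0, 0.027, -0.0]]]
end [0.4334 0.0204 0.0094] 187.0
```

Call:
drive_tool([
  [[0.087, -0.002, -0.012, 0.042, -6.1], [0.087, 0, -0.012, 0.042, -6.2], [0.087, 0.001, -0.011, 0.041, -6.1], [0.087, 0, 0, 0, 0], [0.087, 0, 0, 0.027, 0], [0.087, 0, 0, 0.027, 0], [0.087, 0, 0, 0.026, 0], [0.087, 0, 0, 0, 0]],
])

```text
time_s: 21.22
ee_pos: [0.4365, 0.0176, 0.0051]
orientation: [0.182, -3.135, -0.001]
contact_force: [-1.2, 0.2, 0.3]
gripper_width: 0.0873
finger_force: 0.0
```

Call:
drive_tool([
  [[0, 0, 0, 0, 0], [0, 0, 0, 0, 0], [0, 0, 0, 0, 0], [0, 0, 0, 0, 0], [0, 0, 0, 0, 0]],
], grip_force=18)

```text
time_s: 21.85
ee_pos: [0.4369, 0.017, 0.0048]
orientation: [-0.184, 3.136, -0.0]
contact_force: [-1.5, -0.8, 4.4]
gripper_width: 0.0511
finger_force: 17.8
```

```bash
python3 - <<'E'
from plan import *
st();p,d,C=side();cv2.imwrite('pics/t6.png',p)
P=C[110:240,290:410].reshape(-1,3)
a=np.radians(-12);ux=np.array([np.cos(a),np.sin(a)]);uy=np.array([-np.sin(a),np.cos(a)])
q=P[:,:2]-np.array([.6265,.012]);x=q@ux;y=q@uy;k=(abs(y)<.004)&(x>-.06)&(x<.07)&(P[:,2]>.03)
o=np.argsort(x[k]);print(np.round(np.c_[x[k],P[k,2]][o]*1000).astype(int).tolist())
E
```

```text
21.85 [0.4369 0.017  0.0048] head -173.3 F [-1.5 -0.8  4.4] T [0.13 0.15 0.02] w 0.0511 ff 17.8 q [ 0.75  0.34 -0.96  2.11  0.37  0.86  1.25]
-0.1 8 y [-0.008  0.005] z [0.03  0.032 0.035]
-0.09 9 y [-0.005  0.012] z [0.03  0.032 0.034]
-0.08 4 y [-0.007  0.014] z [0.031 0.031 0.032]
-0.07 6 y [-0.004  0.013] z [0.03  0.031 0.032]
-0.02 2 y [-0.008  0.003] z [0.064 0.065 0.067]
-0.01 125 y [-0.041  0.041] z [0.063 0.089 0.263]
-0.0 189 y [-0.043  0.044] z [0.063 0.109 0.261]
0.01 193 y [-0.041  0.043] z [0.063 0.128 0.251]
0.02 130 y [-0.04   0.042] z [0.102 0.155 0.241]
0.03 133 y [-0.041  0.042] z [0.101 0.157 0.235]
0.04 103 y [-0.038  0.04 ] z [0.096 0.155 0.236]
0.05 83 y [-0.035  0.036] z [0.104 0.155 0.271]
0.06 23 y [-0.008  0.025] z [0.115 0.231 0.287]
0.07 15 y [-0.003  0.003] z [0.279 0.287 0.293]
0.08 14 y [-0.003  0.002] z [0.289 0.292 0.296]
0.09 12 y [-0.003  0.002] z [0.292 0.295 0.299]
0.1 11 y [-0.003  0.002] z [0.291 0.293 0.295]
0.11 12 y [-0.003  0.002] z [0.289 0.292 0.295]
0.12 8 y [-0.003  0.003] z [0.04  0.256 0.292]
[[-11, 67], [-10, 66], [-10, 70], [-9, 71]
[... 903 characters left out ...]
, 231], [34, 232], [34, 232], [35, 235], [35, 204], [36, 232], [36, 233], [38, 230], [38, 232], [41, 230], [41, 226], [43, 226], [43, 232], [43, 235], [44, 227], [44, 232], [44, 234], [45, 235], [45, 234], [46, 233], [47, 234], [47, 234], [48, 234], [50, 236], [50, 233], [51, 234], [52, 237], [52, 233], [52, 237], [54, 238], [54, 238], [55, 245], [55, 255], [55, 241], [55, 245], [56, 252], [56, 246], [57, 255], [57, 258], [57, 266], [58, 251], [58, 129], [58, 259], [59, 271], [59, 267], [60, 259], [60, 268], [60, 130], [60, 274], [61, 272], [61, 266], [61, 278], [63, 274], [64, 277], [64, 278], [65, 278], [66, 275], [67, 276], [67, 277], [68, 281], [68, 282], [69, 275], [69, 287], [70, 282]]
```

```bash
python3 - <<'E'
from plan import *
plan([(.4369,.017,.09,186.7,2),(.45,.041,.28,168,4),(.4905,.041,.28,168,2),(.4905,.041,.28,168,1)],.0)
E
```

```text
[[[0.0, -0.0, 0.0, -0.043, 0.0], [0.0, -0.0, 0.0, -0.042, 0.0], [0.0, -0.004, 0.006, -0.048, 4.7], [0.0, -0.003, 0.006, -0.047, 4.7], [0.0, -0.003, 0.006, -0.048, 4.7], [0.0, -0.003, 0.006, -0.047, 4.6], [0.0, -0.02, 0.004, -0.0, 0.0], [0.0, -0.02, 0.005, -0.0, 0.0], [0.0, 0.0, -0.0, -0.0, 0.0]]]
end [0.491  0.0414 0.2798] -192.0
```

Call:
drive_tool([
  [[0.0, 0, 0.0, -0.043, 0.0], [0.0, 0, 0.0, -0.042, 0.0], [0.0, -0.004, 0.006, -0.048, 4.7], [0.0, -0.003, 0.006, -0.047, 4.7], [0.0, -0.003, 0.006, -0.048, 4.7], [0.0, -0.003, 0.006, -0.047, 4.6], [0.0, -0.02, 0.004, 0, 0.0], [0.0, -0.02, 0.005, 0, 0.0], [0, 0, 0, 0, 0], [0, 0, 0, 0, 0]],
])

```text
time_s: 23.15
ee_pos: [0.4901, 0.0418, 0.2792]
orientation: [-0.326, -3.124, -0.0]
contact_force: [-0.5, 0.7, -1.1]
gripper_width: 0.0512
finger_force: 18.0
```

```bash
python3 - <<'E'
from plan import *
st(); loopscan(.303)
E
```

```text
23.15 [0.4901 0.0418 0.2792] head 168.1 F [-0.5  0.7 -1.1] T [ 0.08 -0.14 -0.01] w 0.0512 ff 18.0 q [ 0.9   0.11 -1.13  1.67  0.1   1.43  1.12]
far end rel ball [-0.00730761 -0.0070136  -0.00637559 -0.00582434] z 0.30286237470135297
-0.06 4 [0.0041 0.0066 0.0053 0.3036]
-0.054 20 [-0.0058  0.0081  0.0012  0.3035]
-0.048 18 [-6.300e-03  7.000e-03  3.000e-04  3.028e-01]
-0.042 21 [-0.0064  0.008   0.0008  0.3037]
-0.036 16 [-7.600e-03  7.900e-03  2.000e-04  3.029e-01]
-0.03 13 [-0.0102  0.0115  0.0007  0.3015]
-0.024 9 [-0.0097  0.012   0.0011  0.3026]
-0.018 14 [-0.0088  0.0114  0.0013  0.3022]
-0.012 15 [-0.0072  0.0083  0.0005  0.3026]
```

Call:
drive_tool([
  [[0, -0.011, 0, 0, 0], [0, -0.012, -0.001, 0, 0], [0, 0, 0, 0, 0], [0, 0, 0, 0.01, 0], [0, 0, 0, 0.01, 0], [0, 0, 0, 0.008, 0], [0, 0, 0, 0, 0]],
])

```text
time_s: 24.08
ee_pos: [0.5126, 0.0356, 0.2508]
orientation: [-0.328, -3.123, 0.0]
contact_force: [0.0, -0.3, -0.7]
gripper_width: 0.051
finger_force: 18.0
```

```bash
python3 - <<'E'
from plan import *
st(); loopscan(.275)
E
```

```text
24.07 [0.5126 0.0356 0.2508] head 168.0 F [ 0.  -0.3 -0.7] T [ 0.02 -0.11  0.01] w 0.051 ff 18.0 q [ 0.84  0.21 -1.12  1.66  0.19  1.39  1.06]
far end rel ball [0.01544667 0.01564227 0.01637662 0.01805983] z 0.27454257141132
-0.024 9 [-0.0016  0.0063  0.0024  0.2752]
-0.018 18 [-0.0081  0.0062 -0.0009  0.2755]
-0.012 14 [-0.0087  0.0078 -0.0005  0.2749]
-0.006 11 [-0.0116  0.0087 -0.0014  0.2742]
0.0 11 [-0.0109  0.0103 -0.0003  0.2743]
0.006 13 [-0.0122  0.0092 -0.0015  0.274 ]
0.012 14 [-7.900e-03  7.600e-03 -2.000e-04  2.743e-01]
```

Call:
drive_tool([
  [[0, 0, 0.001, 0.007, 0], [0, 0, 0, 0.007, 0], [0, 0, 0, 0.007, 0], [0, 0, 0, 0, 0]],
])

```text
time_s: 24.62
ee_pos: [0.5129, 0.0366, 0.2299]
orientation: [-0.328, -3.123, 0.0]
contact_force: [-0.1, 0.4, -0.5]
gripper_width: 0.0512
finger_force: 18.0
```

Call:
drive_tool([
  [[0, -0.005, 0, 0.005, 0], [0, -0.005, 0, 0.005, 0], [0, -0.003, 0, 0.003, 0], [0, 0, 0, 0, 0], [0, 0, 0, 0, 0]],
])

```text
time_s: 25.25
ee_pos: [0.526, 0.0341, 0.2177]
orientation: [0.328, 3.124, 0.0]
contact_force: [-0.6, -0.6, 0.3]
gripper_width: 0.0511
finger_force: 18.0
```

Call:
drive_tool([
  [[0, 0, 0, 0.001, 0], [0, 0, 0, 0.001, 0], [0, 0, 0, 0, 0]],
])

```text
time_s: 25.62
ee_pos: [0.5259, 0.0339, 0.2156]
orientation: [0.328, 3.124, -0.0]
contact_force: [0.2, -0.2, -0.1]
gripper_width: 0.051
finger_force: 18.0
```

```bash
python3 - <<'E'
from plan import *
st(); loopscan(.238)
E
```

```text
25.62 [0.5259 0.0339 0.2156] head 168.0 F [ 0.2 -0.2 -0.1] T [ 0.07 -0.17 -0.02] w 0.051 ff 18.0 q [ 0.8   0.28 -1.1   1.69  0.26  1.33  1.02]
far end rel ball [0.03399076 0.03402491 0.03460206 0.03464892] z 0.23823195843032763
-0.007 4 [0.0023 0.0066 0.0044 0.2401]
-0.001 6 [-0.0061  0.0082  0.001   0.2392]
0.005 11 [-9.400e-03  9.200e-03 -1.000e-04  2.399e-01]
0.011 15 [-1.060e-02  1.090e-02  1.000e-04  2.408e-01]
0.017 17 [-0.0095  0.0114  0.001   0.239 ]
0.023 20 [-0.008   0.0102  0.0011  0.2376]
0.029 15 [-9.000e-03  9.500e-03  2.000e-04  2.331e-01]
```

Call:
drive_tool([
  [[0, 0, 0, 0.001, 0], [0, 0, 0, 0.001, 0], [0, 0, 0, 0, 0]],
])

```text
time_s: 26.05
ee_pos: [0.5259, 0.034, 0.2135]
orientation: [-0.328, -3.124, 0.0]
contact_force: [0.9, 0.4, -1.3]
gripper_width: 0.0511
finger_force: 18.0
```

Call:
drive_tool([
  [[0, 0, 0, 0.001, 0], [0, 0, 0, 0.001, 0], [0, 0, 0, 0, 0]],
])

```text
time_s: 26.42
ee_pos: [0.526, 0.034, 0.2115]
orientation: [-0.328, -3.124, 0.0]
contact_force: [0.5, -0.5, -0.7]
gripper_width: 0.051
finger_force: 18.0
```

```bash
python3 - <<'E'
from plan import *
st(); loopscan(.235)
arc(-.134,-.006,45,5,.002,0)
E
```

```text
26.43 [0.526  0.034  0.2115] head 168.0 F [ 0.5 -0.5 -0.7] T [ 0.09 -0.17 -0.  ] w 0.051 ff 18.0 q [ 0.8   0.28 -1.09  1.69  0.26  1.32  1.02]
far end rel ball [0.03373919 0.03420412 0.03474528 0.03485884] z 0.2353017514443206
-0.007 5 [0.0022 0.0065 0.0043 0.2363]
-0.001 6 [-0.0062  0.0081  0.001   0.2353]
0.005 10 [-9.700e-03  9.200e-03 -2.000e-04  2.357e-01]
0.011 15 [-0.0108  0.0109  0.      0.2372]
0.017 17 [-0.0097  0.0113  0.0008  0.2375]
0.023 17 [-8.700e-03  8.600e-03 -1.000e-04  2.356e-01]
0.029 19 [-0.0102  0.0095 -0.0003  0.232 ]
[[[0, -0.001, 0, 0.012, 0], [0, -0.003, 0, 0.011, 0], [0, -0.003, 0, 0.011, 0], [0, -0.004, 0, 0.011, 0], [0, -0.005, 0, 0.011, 0], [0, -0.006, 0, 0.01, 0], [0, -0.007, 0, 0.01, 0], [0, -0.008, 0, 0.009, 0], [0, -0.008, 0, 0.008, 0]]] -0.08899999999999997 -0.09899999999999998
```

Call:
drive_tool([
  [[0, -0.001, 0, 0.001, 0], [0, 0, 0, 0.006, 0], [0, -0.001, 0, 0.006, 0], [0, -0.001, 0, 0.006, 0], [0, -0.002, 0, 0.006, 0], [0, 0, 0, 0, 0]],
], grip_force=5)

```text
time_s: 27.22
ee_pos: [0.5307, 0.0329, 0.186]
orientation: [-0.328, -3.124, -0.0]
contact_force: [-0.1, -0.5, -1.7]
gripper_width: 0.0518
finger_force: 5.0
```

```bash
python3 - <<'E'
from plan import *
st(); loopscan(.232)
E
```

```text
27.23 [0.5307 0.0329 0.186 ] head 168.0 F [-0.1 -0.5 -1.7] T [ 0.06 -0.05 -0.04] w 0.0518 ff 5.0 q [ 0.77  0.32 -1.08  1.71  0.29  1.28  0.99]
far end rel ball [0.03332469 0.03361614 0.03436594 0.03486176] z 0.2334949862050921
-0.001 6 [0.0041 0.0074 0.0058 0.2291]
0.005 7 [-0.0058  0.0092  0.0017  0.2318]
0.011 8 [-0.0087  0.0103  0.0008  0.2328]
0.017 17 [-0.0104  0.0113  0.0004  0.235 ]
0.023 17 [-0.0087  0.0101  0.0007  0.234 ]
0.029 16 [-0.0097  0.0088 -0.0004  0.2326]
```

Call:
drive_tool([
  [[0, -0.003, 0, 0.011, 0], [0, -0.004, 0, 0.011, 0], [0, -0.005, 0, 0.011, 0], [0, -0.006, 0, 0.01, 0], [0, 0, 0, 0, 0]],
])

```text
time_s: 27.9
ee_pos: [0.5485, 0.0291, 0.1426]
orientation: [-0.328, -3.123, -0.001]
contact_force: [-0.5, -0.3, -0.9]
gripper_width: 0.0516
finger_force: 5.0
```

Call:
drive_tool([
  [[0, -0.007, 0, 0.01, 0], [0, -0.008, 0, 0.009, 0], [0, -0.008, 0, 0.008, 0], [0, -0.004, 0, 0.004, 0], [0, 0, 0, 0, 0]],
])

```text
time_s: 28.52
ee_pos: [0.575, 0.0237, 0.1122]
orientation: [-0.328, -3.124, -0.0]
contact_force: [-0.5, 0.3, -1.5]
gripper_width: 0.0523
finger_force: 5.0
```

```bash
python3 - <<'E'
from plan import *
st()
E
```

```text
28.52 [0.575  0.0237 0.1122] head 168.0 F [-0.5  0.3 -1.5] T [ 0.09 -0.13 -0.  ] w 0.0523 ff 5.0 q [ 0.66  0.5  -0.98  1.69  0.44  1.2   0.93]
```

Call:
drive_tool([
  [[0.056, 0, 0, 0, 0], [0.064, 0, 0, 0, 0], [0.08, 0.01, 0, 0, 0], [0.087, 0.04, 0, -0.02, 0], [0.087, 0.05, 0, -0.04, 0], [0.087, 0.04, 0, -0.04, 0], [0.087, 0.0, 0.05, -0.0, 0], [0.087, 0.0, 0.05, -0.0, 0], [0.087, 0, 0, 0, 0], [0.087, 0, 0, 0, 0]],
])

```text
time_s: 29.78
ee_pos: [0.465, 0.1477, 0.2068]
orientation: [-0.327, -3.124, 0.001]
contact_force: [-0.8, 0.8, -0.5]
gripper_width: 0.087
finger_force: 0.0
```

Call:
drive_tool([
  [[0.087, 0, 0, 0, 0], [0.087, 0, 0, 0, 0], [0.087, 0, 0, 0, 0], [0.087, 0, 0, 0, 0], [0.087, 0, 0, 0, 0], [0.087, 0, 0, 0, 0], [0.087, 0, 0, 0, 0], [0.087, 0, 0, 0, 0], [0.087, 0, 0, 0, 0], [0.087, 0, 0, 0, 0], [0.087, 0, 0, 0, 0], [0.087, 0, 0, 0, 0]],
])

```text
time_s: 31.28
ee_pos: [0.4656, 0.1479, 0.2071]
orientation: [0.329, 3.124, 0.0]
contact_force: [-0.4, 1.2, -0.3]
gripper_width: 0.0868
finger_force: 0.0
```

```bash
python3 - <<'E'
from plan import *
st();p,d,C=side();np.save('top7.npy',d)
q,e=cams.grab_frame('scene')
c=cv2.resize(p[115:225,290:390],(500,550),interpolation=cv2.INTER_CUBIC)
f=cv2.resize(q[120:220,270:325],(300,550),interpolation=cv2.INTER_CUBIC)
cv2.imwrite('pics/t7.png',np.hstack([c,f]))
E
```

```text
31.27 [0.4656 0.1479 0.2071] head 168.0 F [-0.4  1.2 -0.3] T [ 0.04 -0.19  0.02] w 0.0868 ff 0.0 q [ 0.77  0.22 -1.28  1.79  0.22  1.3   0.8 ]
-0.01 8 y [-0.003  0.004] z [0.258 0.26  0.262]
-0.0 50 y [-0.025  0.025] z [0.073 0.12  0.26 ]
0.01 183 y [-0.043  0.044] z [0.072 0.11  0.25 ]
0.02 185 y [-0.042  0.045] z [0.074 0.137 0.239]
0.03 148 y [-0.042  0.042] z [0.078 0.163 0.239]
0.04 121 y [-0.041  0.041] z [0.1   0.157 0.237]
0.05 97 y [-0.04   0.041] z [0.101 0.153 0.272]
0.06 97 y [-0.039  0.038] z [0.104 0.149 0.283]
0.07 50 y [-0.027  0.033] z [0.113 0.182 0.294]
0.08 12 y [-0.003  0.003] z [0.288 0.292 0.295]
0.09 13 y [-0.003  0.002] z [0.289 0.294 0.299]
0.1 11 y [-0.003  0.002] z [0.291 0.293 0.294]
0.11 11 y [-0.003  0.002] z [0.289 0.292 0.294]
0.12 10 y [-0.003  0.003] z [0.039 0.239 0.29 ]
```

View pics/t7.png

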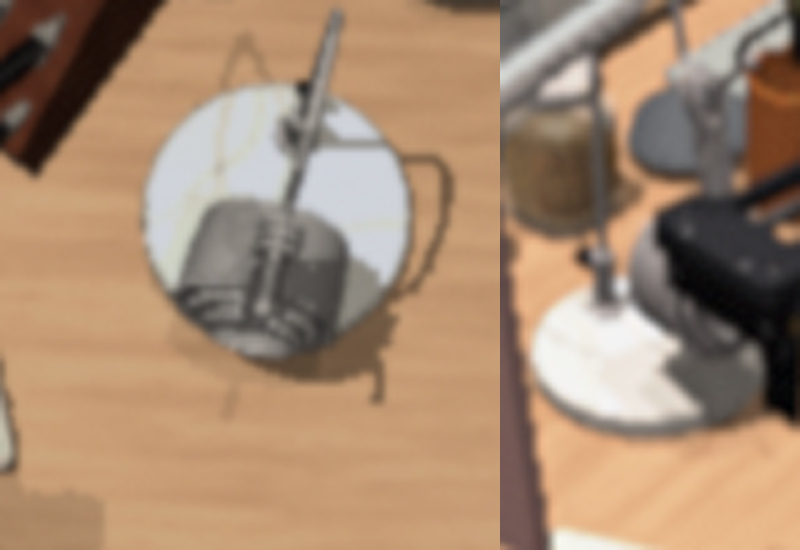

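Call:
drive_tool([
  [[0.087, 0.03, 0.03, 0, 0], [0.087, 0, 0, 0, 0], [0.087, 0, 0, 0, 0], [0.087, 0, 0, 0, 0], [0.087, 0, 0, 0, 0], [0.087, 0, 0, 0, 0], [0.087, 0, 0, 0, 0], [0.087, 0, 0, 0, 0], [0.087, 0, 0, 0, 0], [0.087, 0, 0, 0, 0], [0.087, 0, 0, 0, 0], [0.087, 0, 0, 0, 0]],
])

```text
time_s: 32.88
ee_pos: [0.4425, 0.1835, 0.2071]
orientation: [0.329, 3.124, 0.0]
contact_force: [0.1, -0.3, -0.3]
gripper_width: 0.087
finger_force: 0.0
```

Call:
drive_tool([
  [[0.087, 0, 0, 0, 0], [0.087, 0, 0, 0, 0], [0.087, 0, 0, 0, 0], [0.087, 0, 0, 0, 0], [0.087, 0, 0, 0, 0], [0.087, 0, 0, 0, 0], [0.087, 0, 0, 0, 0], [0.087, 0, 0, 0, 0], [0.087, 0, 0, 0, 0], [0.087, 0, 0, 0, 0], [0.087, 0, 0, 0, 0], [0.087, 0, 0, 0, 0]],
])

```text
time_s: 34.38
ee_pos: [0.4425, 0.1835, 0.2071]
orientation: [0.328, 3.124, 0.0]
contact_force: [0.1, -0.3, -0.0]
gripper_width: 0.0872
finger_force: 0.0
```

Call:
drive_tool([
  [[0.087, 0, 0, 0, 0], [0.087, 0, 0, 0, 0], [0.087, 0, 0, 0, 0], [0.087, 0, 0, 0, 0], [0.087, 0, 0, 0, 0], [0.087, 0, 0, 0, 0], [0.087, 0, 0, 0, 0], [0.087, 0, 0, 0, 0], [0.087, 0, 0, 0, 0], [0.087, 0, 0, 0, 0], [0.087, 0, 0, 0, 0], [0.087, 0, 0, 0, 0]],
])

```text
time_s: 35.88
ee_pos: [0.4425, 0.1834, 0.2071]
orientation: [0.329, 3.124, 0.0]
contact_force: [0.5, -0.4, 0.1]
gripper_width: 0.087
finger_force: 0.0
```

```bash
cat > mot.py <<'E'
from plan import *
for i in range(14):
    p,d=cams.grab_frame('top');C=cloud('top',d);P=C[110:240,290:410].reshape(-1,3)
    k=(P[:,2]>.06)&(P[:,2]<.17)&(P[:,0]>.57)&(P[:,0]<.72)&(abs(P[:,1])<.07);print(np.round(P[k].mean(0)*1000,1),k.sum(),end=' | ')
st()
E
python3 mot.py
```

```text
[658.3   6.2 117.9] 744 | [658.3   6.2 118.1] 745 | [658.3   6.2 117.8] 744 | [658.2   6.2 117.9] 743 | [658.3   6.2 117.9] 744 | [658.3   6.2 118.1] 742 | [658.3   6.2 117.9] 744 | [658.2   6.2 118. ] 743 | [658.3   6.2 118. ] 743 | [658.2   6.3 118. ] 741 | [658.3   6.3 117.9] 742 | [658.3   6.2 118. ] 744 | [658.3   6.2 118. ] 740 | [658.3   6.2 118.2] 741 | 36.58 [0.4425 0.1835 0.2071] head 168.0 F [-0.3 -0.4 -0.3] T [ 0.07 -0.12  0.  ] w 0.0867 ff 0.0 q [ 0.73  0.19 -1.31  1.81  0.19  1.29  0.74]
```

Perfectly still; hand in.

```bash
python3 -c "
from bench import workorder
print(workorder.hand_in())"
```

```text
the job is handed in; nothing more can be done
None
```

I hung the three cups nested on the hook, largest first and mouths to the front; they were motionless in the last camera check, the stand showed no measurable shift, and I handed the job in at about 37 s.

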